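# Lock the lamp insert into the microscope lamp house

## Task

Pick up the lamp insert, the one with two lugs sticking out below its finger bar, and lower it into the slotted round opening on top of the white lamp house with its lugs in the slots. Push it down against the spring as far as it goes, turn it clockwise (seen from above) about 65 degrees so that the lugs are caught under the top plate, and let go so that it stays locked and upright.

Things in the scene. Friction and masses are not known exactly. Their poses are not given: they have to be found in the camera images.
- lamp_insert: Sizes in mm. Upright, 84 tall, about 140 g. Origin under foot, z up. Metal foot d28, tapering to d23 below 7; flange d40 at z 28-38 with two lugs along x (72 over tips, 14 wide, 10 thick); black finger bar z 38-84, 36 long in x, 14 thick in y: grip across y, fingertips above z 56 to clear the house. Same after a half turn. Not it: the plug with same bar but plain d54 flange; eyepiece.
- socket (a point): Sizes in mm. Centre of the opening in the top face (z 75) of the fixed white lamp house, 160 x 150. Opening d52 plus slots along x: 36 wide, to 42 either side; plate 6 thick. Inside, a brass cup (bore d36, floor 36 below top when up) takes the foot; dogs 28 apart under the slots take the lugs. Insert origin is 50 below top when pushed home, 44 when locked and released (sprung up under plate).
- carrier (a joint): How far the brass cup is pushed down, m: 0 up (start), 0.014 fully down; spring about 3 N at 0, 8.5 N at 0.014. The lugs clear the underside of the top plate beyond 0.008, and it rests at about 0.008 when locked.
- turn_cup (a joint): How far the brass cup is turned clockwise seen from above, rad: 0 at the start, with its dogs in line with the slots; end stop at 1.25; light friction, no spring. The lugs have up to 0.2 rad of play between the dogs, so the insert may lead the cup by that much.
Mind the look-alikes: they are no part of the job. What is shaped like the lamp_insert but blue or purple is not meant.

How it is judged:
By the outcome, as a careful person would: the job done as asked, in the order asked, and still so for the second after the job is handed in, with the robot touching nothing.
It also fails if it takes over 42 s, if anything falls off the work surface, if the arm or the gripper's body presses on something with over 40 N, if the wrist force passes 120 N, or if a joint passes its speed limit or range.

## Robot

A 6-joint arm with a two-finger parallel gripper is mounted at the origin on the work surface. World frame = base frame: x ahead of the robot, y to its left, z up, the work surface at z = 0. Lengths are in m, angles in rad, forces in N, time in s.
With the tool pointing down it reaches from about 0.4 to 0.825 m from the base axis. Payload 7 kg.
Tool frame: the origin (TCP) lies on the centre line of the jaws, within the pads' length; the fingertips stand 22 mm ahead of it and the grasp point (between the pads) lies 3 mm ahead of it (arm.tcp_to_tips is the distance from the TCP to the fingertips, in m); z points along the fingers, y is the line along which they close (so a half turn about z gives the same grasp; the last joint's range is limited). The gripper opens to 88 mm and grips with 3 to 60 N. Pads are 19 mm wide; open, the fingers measure 130 mm over their backs; the gripper's body (78 mm by 193 mm) begins 47 mm behind the grasp point.
Start: joints at [-0.83, 0.359, 0.012, 0, -1.224, -0.288], TCP at [0.295, -0.607, 0.249] pointing down, gripper open.
Joint ranges: [-3.07, 3.07], [-1.43, 2.12], [-1.02, 1.25], [-3.03, 1.67], [-3.05, -0], [-3.03, 3.03]. Speed limits (rad/s): [2.39, 2.39, 3.01, 3.14, 3.14, 3.14].

## Interface

Orientations are given as [roll, pitch, yaw] about the fixed x, y, z axes, in that order (R = Rz(yaw) Ry(pitch) Rx(roll)).
In Python, from station import arm gives the robot as it stands.
- The arm moves only by the tool jog_arm, never from a script. Its argument "targets" is a list of rows, each an object of numbers: "dx", "dy", "dz": the shift along the tool's x, y, z in mm; "rx", "ry", "rz": the turn, a rotation vector about the tool's x, y, z in rad; "gripper": the closure, from 0 (fully open) to 1 (shut). In form: [{"dx": .., "dy": .., "dz": .., "rx": .., "ry": .., "rz": .., "gripper": ..}, ...]. A call has exactly 8 rows; each row is the pose to reach, as a shift and turn from the pose commanded when the call began, along the tool's axes at that moment; what a row does not reach only later rows make up. A row lasts 1/12 s, in which the tool goes at most 41.7 mm and 7.16 degrees, less where a joint would pass 70% of its speed; a pose out of reach is approached as far as the arm can. A call with a gripper value outside its range is refused whole. The fingers move at their own pace and stop on an object; "force" is the grip in N (left out, the last holds). Time passes only in rows, so rows that repeat a pose let the fingers close, or fill a call up. It gives the time, the measured TCP pose, the force, the opening and the grip force at its end, in the units of the state.
- arm.get_state(): the state, without advancing time (a new reading comes with each control period).
- arm.grab_frame(name): name is "scene" or "top" or "wrist"; returns a dict with "frame" (400x640x3 uint8, red, green, blue), "z_map" (400x640 float32, m along the optical axis (not along the pixel's ray), 0 where there is no reading), "fx", "fy", "cx", "cy" (pixels), "view" (4x4, takes a point from world to camera coordinates). Camera axes: x right, y down, z forward; pixel columns grow to the right and rows downward; lengths in m; the calibration is good to about 2 mm. A picture is of the moment at which its call begins.
- arm.job_done(): hands the job in; it is judged then, once.
The state is a dict: "t": time; "q": joint angles; "qd": joint speeds; "joint_efforts": joint torques, N m; "eef_pos": TCP position; "ee_rot": TCP orientation; "force": force on the tool from outside, world axes, zero at the start; "moment": the same for the moment, N m; "width": finger opening in m; "gripper_force": force on a finger pad.
Only numpy, scipy, OpenCV 4.12 (cv2) and the standard library are available. Lean on these libraries where they do the work, as an engineer would, in place of code of your own. Each camera call takes 0.05 s, during which the arm holds its last target. There are 200 camera calls.

## Working session

There is one attempt and no reset: what is moved stays moved. The work goes in short steps, Python scripts to look and compute and a tool call to move; the robot and the scene stay as the last step left them, time stands still between calls to the robot, and variables do not carry over. Pictures are saved under pics/ and viewed, at most 10 in all, crops included, and the job is handed in when it is done.

Besides the shell and the picture viewer there is one more tool, called after ">>>" as name(argument=value, ...) on one line, values as JSON. jog_arm: Moves the arm, as the interface text tells. Its arguments: {"type":"object","properties":{"targets":{"type":"array","items":{"type":"object","properties":{"dx":{"type":"number"},"dy":{"type":"number"},"dz":{"type":"number"},"rx":{"type":"number"},"ry":{"type":"number"},"rz":{"type":"number"},"gripper":{"type":"number"}}}},"force":{"type":"number"}},"required":["targets"]}

```bash
mkdir -p pics; ls; cat > h.py <<'E'
import numpy as np, cv2
from station import arm
def pts(f):
    z=f["z_map"]; v,u=np.mgrid[:z.shape[0],:z.shape[1]]
    c=np.stack([(u-f["cx"])/f["fx"]*z,(v-f["cy"])/f["fy"]*z,z,np.ones_like(z)],-1)
    return (c@np.linalg.inv(f["view"]).T)[...,:3]
def grab(n,tag):
    f=arm.grab_frame(n); cv2.imwrite(f"pics/{tag}.png",f["frame"][...,::-1]); np.savez(f"{tag}.npz",**f); return f
E
python3 - <<'E'
from h import *
a=grab("top","top0"); b=grab("scene","scene0")
cv2.imwrite("pics/both0.png",cv2.resize(np.vstack([a["frame"],b["frame"]])[...,::-1],(480,600)))
print(a["view"],a["fx"],arm.get_state())
E
```

```text
pics
[[ 0.02404007 -0.99969805 -0.00508694 -0.04434534]
 [-0.98298743 -0.02271078 -0.18226335  0.52762522]
 [ 0.18209279  0.00938202 -0.98323659  0.77835201]
 [ 0.          0.          0.          1.        ]] 451.9124759226308 {'t': 0.1, 'q': array([-8.29861985e-01,  3.59307155e-01,  1.11490363e-02, -3.05184298e-04,
       -1.22405240e+00, -2.88106947e-01]), 'qd': array([-0.00054437, -0.00113511,  0.00131158,  0.00204396,  0.00046002,
       -0.00078342]), 'joint_efforts': array([ 1.91098252e-04, -5.84162021e+01,  2.93753278e+01,  7.01547414e+00,
        1.01930840e-02, -6.24458335e-05]), 'eef_pos': array([ 0.29513342, -0.60662534,  0.24772155]), 'ee_rot': array([ 3.14015522e+00, -1.26778880e-04, -2.68886908e+00]), 'force': array([ 0.43654196,  0.94355011, -0.35102295]), 'moment': array([-0.04905222, -0.03953213, -0.04705764]), 'gripper_force': 0.0, 'width': 0.0878363392165769}
```

View pics/top0.png

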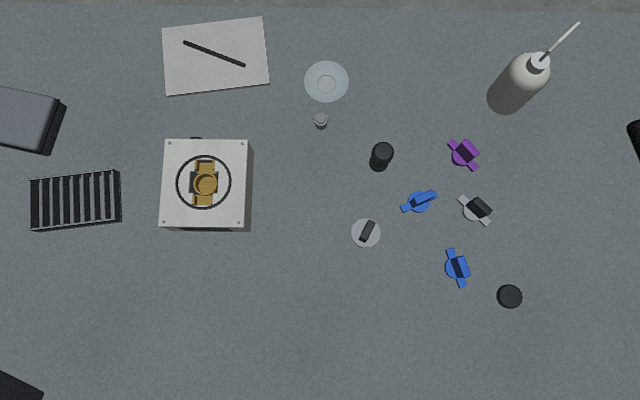

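View pics/scene0.png

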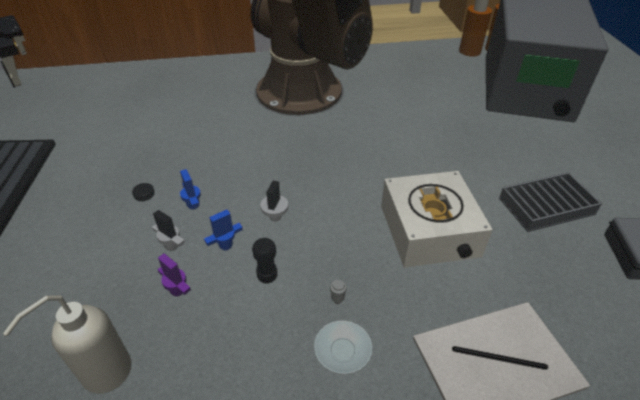

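The top view shows the lamp insert (black bar, grey lugs) at about (475,208). The plain plug is at (366,233), the blue and purple look-alikes at (420,202), (457,267) and (463,153), and the house opening at (204,182).

```bash
python3 - <<'E'
from h import *
f=dict(np.load("top0.npz")); P=pts(f); im=f["frame"].astype(int)
hsv=cv2.cvtColor(f["frame"],cv2.COLOR_RGB2HSV)
# insert bar top
def reg(u0,u1,v0,v1): m=np.zeros(P.shape[:2],bool); m[v0:v1,u0:u1]=1; return m
def rect(m,name):
    p=P[m]; (c,s,a)=cv2.minAreaRect(p[:,:2].astype(np.float32)); 
    print(name,m.sum(),"c",np.round(c,4),"mean",p.mean(0).round(4),"size",np.round(s,4),"ang",round(a,1)); print(cv2.boxPoints((c,s,a)).round(4).tolist())
R=reg(450,500,185,235)
rect(R&(P[...,2]>.077)&(P[...,2]<.09),"bar top")
rect(R&(P[...,2]>.032)&(P[...,2]<.042),"flange/lugs")
# neighbours
for n,r in dict(purple=reg(440,485,130,180),blue1=reg(395,445,180,220),blue2=reg(435,475,240,295)).items(): rect(r&(P[...,2]>.02),n); print(P[r][:,2].max())
# house
R=reg(140,270,120,245)
h=R&(abs(P[...,2]-.075)<.006); rect(h,"house"); print("z",np.median(P[h][:,2]))
op=reg(180,230,150,215)&(P[...,2]<.066)
rect(op,"opening"); 
ring=R&(hsv[...,2]<60)&(abs(P[...,2]-.075)<.006)&reg(170,238,150,215)
p=P[ring]; print("ring", cv2.minEnclosingCircle(p[:,:2].astype(np.float32)), cv2.fitEllipse(p[:,:2].astype(np.float32)))
E
```

```text
bar top 182 c [ 0.5152 -0.3075] mean [ 0.5147 -0.307   0.0839] size [0.0351 0.0149] ang 46.9
[[0.49779999256134033, -0.31520000100135803], [0.5085999965667725, -0.3253999948501587], [0.5325999855995178, -0.299699991941452], [0.5217999815940857, -0.2896000146865845]]
flange/lugs 292 c [ 0.5108 -0.3028] mean [ 0.5116 -0.303   0.0379] size [0.0713 0.0275] ang 45.3
[[0.47589999437332153, -0.31839999556541443], [0.49549999833106995, -0.337799996137619], [0.5457000136375427, -0.287200003862381], [0.5260999798774719, -0.2678000032901764]]
purple 648 c [ 0.5005 -0.1696] mean [ 0.6146 -0.2846  0.0627] size [0.0714 0.357 ] ang 44.7
[[0.34950000047683716, -0.06790000200271606], [0.6007000207901001, -0.3215000033378601], [0.6514000296592712, -0.27129998803138733], [0.4002000093460083, -0.01759999990463257]]
0.8612453320259036
blue1 538 c [ 0.4603 -0.1411] mean [ 0.5237 -0.2007  0.067 ] size [0.0376 0.259 ] ang 46.5
[[0.35339999198913574, -0.06549999862909317], [0.5411999821662903, -0.24390000104904175], [0.5670999884605408, -0.21660000085830688], [0.37929999828338623, -0.03830000013113022]]
0.86
[... 319 characters left out ...]
5485 0.1842] mean [0.5465 0.1836 0.075 ] size [0.1608 0.1511] ang 0.8
[[0.46700000762939453, 0.25859999656677246], [0.4690999984741211, 0.10760000348091125], [0.6298999786376953, 0.10980000346899033], [0.6277999877929688, 0.26089999079704285]]
z 0.07499721203705467
opening 926 c [0.5587 0.1963] mean [0.5538 0.1916 0.0458] size [0.0995 0.0686] ang 0.9
[[0.508400022983551, 0.2298000007867813], [0.5095000267028809, 0.16110000014305115], [0.609000027179718, 0.16279999911785126], [0.6079000234603882, 0.2313999980688095]]
ring ((0.5494820475578308, 0.18302039802074432), 0.050022296607494354) ((0.5486363768577576, 0.18306535482406616), (0.09430015832185745, 0.09554096311330795), 172.03855895996094)
```

```bash
cat >> h.py <<'E'
def go(x,y,z,yawdeg):
    s=arm.get_state(); from scipy.spatial.transform import Rotation as Ro
    R=Ro.from_euler("xyz",s["ee_rot"]); T=Ro.from_euler("xyz",[np.pi,0,np.radians(yawdeg)])
    print("t",round(s["t"],2),"q",s["q"].round(2),"pos",s["eef_pos"].round(4),"rpy deg",np.degrees(s["ee_rot"]).round(2),"F",s["force"].round(1),"w",round(s["width"],4))
    print("d mm",(R.inv().apply(np.array([x,y,z])-s["eef_pos"])*1e3).round(1),"rot",(R.inv()*T).as_rotvec().round(3))
E
python3 -c "
from h import *
go(.515,-.307,.20,-133.1)"
```

```text
t 0.1 q [-0.83  0.36  0.01 -0.   -1.22 -0.29] pos [ 0.2951 -0.6066  0.2477] rpy deg [ 1.7992e+02 -1.0000e-02 -1.5406e+02] F [ 0.4  0.9 -0.4] w 0.0878
d mm [-328.8  173.2   47.9] rot [ 0.001  0.    -0.366]
```

>>> jog_arm(targets=[{"dx": -41,"dy": 22,"dz": 6,"rz": -0.06},{"dx": -82,"dy": 43,"dz": 12,"rz": -0.12},{"dx": -123,"dy": 65,"dz": 18,"rz": -0.18},{"dx": -164,"dy": 87,"dz": 24,"rz": -0.24},{"dx": -205,"dy": 108,"dz": 30,"rz": -0.3},{"dx": -246,"dy": 130,"dz": 36,"rz": -0.366},{"dx": -287,"dy": 152,"dz": 42,"rz": -0.366},{"dx": -329,"dy": 173,"dz": 48,"rz": -0.366}])

```text
invalid input at $.targets[0]: expected keys dx, dy, dz, rx, ry, rz, gripper
```

>>> jog_arm(targets=[{},{},{},{},{},{},{},{}])

```text
invalid input at $.targets[0]: expected keys dx, dy, dz, rx, ry, rz, gripper
```

```bash
python3 - <<'E'
from h import *
go(.515,-.307,.20,-133.1)
f=grab("wrist","w1"); P=pts(f); p=P[(P[...,2]>.03)&(P[...,2]<.1)&(np.hypot(P[...,0]-.515,P[...,1]+.307)<.045)]
for n,lo,hi in(("bar",.078,.09),("lug",.033,.042)):
    q=p[(p[:,2]>lo)&(p[:,2]<hi)]; print(n,len(q),q.mean(0).round(4),cv2.minAreaRect(q[:,:2].astype(np.float32)))
E
```

```text
t 0.1 q [-0.83  0.36  0.01 -0.   -1.22 -0.29] pos [ 0.2951 -0.6066  0.2477] rpy deg [ 1.7992e+02 -1.0000e-02 -1.5406e+02] F [ 0.4  0.9 -0.4] w 0.0878
d mm [-328.8  173.2   47.9] rot [ 0.001  0.    -0.366]
bar 0 [nan nan nan] ((0.0, 0.0), (0.0, 0.0), 0.0)
lug 0 [nan nan nan] ((0.0, 0.0), (0.0, 0.0), 0.0)<stdin>:5: RuntimeWarning: Mean of empty slice.
  ret = um.true_divide(
```

View pics/w1.png

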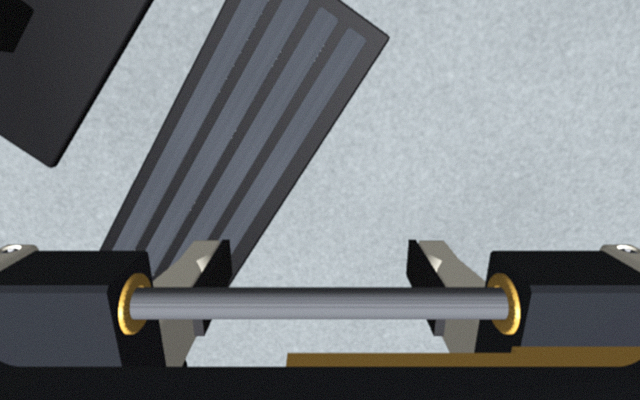

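The moves were refused because every key is required. The picture is from the start pose, with the fingers at (210,290) and (430,290) over the keyboard and no insert in view.

>>> jog_arm(targets=[{"dx": -41,"dy": 22,"dz": 6,"rx": 0,"ry": 0,"rz": -0.06,"gripper": 0},{"dx": -82,"dy": 43,"dz": 12,"rx": 0,"ry": 0,"rz": -0.12,"gripper": 0},{"dx": -123,"dy": 65,"dz": 18,"rx": 0,"ry": 0,"rz": -0.18,"gripper": 0},{"dx": -164,"dy": 87,"dz": 24,"rx": 0,"ry": 0,"rz": -0.24,"gripper": 0},{"dx": -205,"dy": 108,"dz": 30,"rx": 0,"ry": 0,"rz": -0.3,"gripper": 0},{"dx": -246,"dy": 130,"dz": 36,"rx": 0,"ry": 0,"rz": -0.366,"gripper": 0},{"dx": -287,"dy": 152,"dz": 42,"rx": 0,"ry": 0,"rz": -0.366,"gripper": 0},{"dx": -329,"dy": 173,"dz": 48,"rx": 0,"ry": 0,"rz": -0.366,"gripper": 0}])

```text
t: 0.82
eef_pos: [0.4914, -0.3385, 0.2056]
ee_rot: [3.141, 0.0, -2.322]
force: [1.5, -0.2, 0.1]
width: 0.0875
gripper_force: 0.0
```

>>> jog_arm(targets=[{"dx": 0,"dy": 0,"dz": 0,"rx": 0,"ry": 0,"rz": 0,"gripper": 0},{"dx": 0,"dy": 0,"dz": 0,"rx": 0,"ry": 0,"rz": 0,"gripper": 0},{"dx": 0,"dy": 0,"dz": 0,"rx": 0,"ry": 0,"rz": 0,"gripper": 0},{"dx": 0,"dy": 0,"dz": 0,"rx": 0,"ry": 0,"rz": 0,"gripper": 0},{"dx": 0,"dy": 0,"dz": 0,"rx": 0,"ry": 0,"rz": 0,"gripper": 0},{"dx": 0,"dy": 0,"dz": 0,"rx": 0,"ry": 0,"rz": 0,"gripper": 0},{"dx": 0,"dy": 0,"dz": 0,"rx": 0,"ry": 0,"rz": 0,"gripper": 0},{"dx": 0,"dy": 0,"dz": 0,"rx": 0,"ry": 0,"rz": 0,"gripper": 0}])

```text
t: 1.48
eef_pos: [0.4903, -0.341, 0.2059]
ee_rot: [-3.142, 0.0, -2.324]
force: [-0.5, 0.2, 0.6]
width: 0.0876
gripper_force: 0.0
```

```bash
python3 - <<'E'
from h import *
go(.515,-.307,.20,-133.1)
f=grab("wrist","w2"); P=pts(f); p=P[(P[...,2]>.03)&(P[...,2]<.1)&(np.hypot(P[...,0]-.515,P[...,1]+.307)<.045)]
for n,lo,hi in(("bar",.078,.09),("lug",.033,.042)):
    q=p[(p[:,2]>lo)&(p[:,2]<hi)]; print(n,len(q),q.mean(0).round(4),cv2.minAreaRect(q[:,:2].astype(np.float32)))
E
```

```text
t 1.48 q [-0.28  0.26 -0.23 -0.   -1.08 -0.47] pos [ 0.4903 -0.341   0.2059] rpy deg [-180.      0.   -133.15] F [-0.5  0.2  0.6] w 0.0876
d mm [-41.7   5.3   5.9] rot [-0.     0.    -0.001]
bar 707 [ 0.5158 -0.3085  0.083 ] ((0.5165413618087769, -0.3077472746372223), (0.03521418571472168, 0.013951381668448448), 46.526702880859375)
lug 1040 [ 0.5106 -0.3144  0.0372] ((0.5110940337181091, -0.3147408664226532), (0.0542074590921402, 0.03924613445997238), 51.917762756347656)
```

View pics/w2.png

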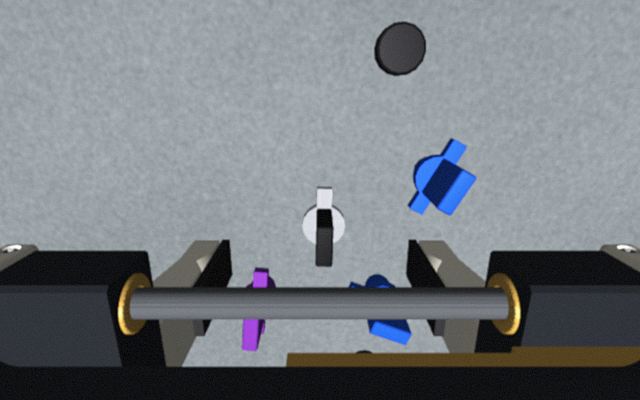

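The insert is at about (324,230), with its bar running along the image column between the fingers. Now go over it and down.

>>> jog_arm(targets=[{"dx": -30,"dy": 3,"dz": 10,"rx": 0,"ry": 0,"rz": 0.006,"gripper": 0},{"dx": -42,"dy": 4,"dz": 30,"rx": 0,"ry": 0,"rz": 0.006,"gripper": 0},{"dx": -42,"dy": 4,"dz": 50,"rx": 0,"ry": 0,"rz": 0.006,"gripper": 0},{"dx": -42,"dy": 4,"dz": 70,"rx": 0,"ry": 0,"rz": 0.006,"gripper": 0},{"dx": -42,"dy": 4,"dz": 90,"rx": 0,"ry": 0,"rz": 0.006,"gripper": 0},{"dx": -42,"dy": 4,"dz": 110,"rx": 0,"ry": 0,"rz": 0.006,"gripper": 0},{"dx": -42,"dy": 4,"dz": 126,"rx": 0,"ry": 0,"rz": 0.006,"gripper": 0},{"dx": -42,"dy": 4,"dz": 126,"rx": 0,"ry": 0,"rz": 0.006,"gripper": 0}])

```text
t: 2.2
eef_pos: [0.5144, -0.3064, 0.0764]
ee_rot: [3.136, -0.002, -2.33]
force: [-0.8, 0.2, 0.1]
width: 0.0879
gripper_force: 0.0
```

>>> jog_arm(targets=[{"dx": 0,"dy": 0,"dz": 0,"rx": 0,"ry": 0,"rz": 0,"gripper": 0},{"dx": 0,"dy": 0,"dz": 0,"rx": 0,"ry": 0,"rz": 0,"gripper": 0.3},{"dx": 0,"dy": 0,"dz": 0,"rx": 0,"ry": 0,"rz": 0,"gripper": 0.6},{"dx": 0,"dy": 0,"dz": 0,"rx": 0,"ry": 0,"rz": 0,"gripper": 0.75},{"dx": 0,"dy": 0,"dz": 0,"rx": 0,"ry": 0,"rz": 0,"gripper": 0.85},{"dx": 0,"dy": 0,"dz": 0,"rx": 0,"ry": 0,"rz": 0,"gripper": 1},{"dx": 0,"dy": 0,"dz": 0,"rx": 0,"ry": 0,"rz": 0,"gripper": 1},{"dx": 0,"dy": 0,"dz": 0,"rx": 0,"ry": 0,"rz": 0,"gripper": 1}], force=35)

```text
t: 2.87
eef_pos: [0.5166, -0.307, 0.0801]
ee_rot: [-3.141, 0.0, -2.329]
force: [-0.4, 0.3, -0.7]
width: 0.0465
gripper_force: 0.0
```

>>> jog_arm(targets=[{"dx": 0,"dy": 0,"dz": 0,"rx": 0,"ry": 0,"rz": 0,"gripper": 1},{"dx": 0,"dy": 0,"dz": 0,"rx": 0,"ry": 0,"rz": 0,"gripper": 1},{"dx": 0,"dy": 0,"dz": 0,"rx": 0,"ry": 0,"rz": 0,"gripper": 1},{"dx": 0,"dy": 0,"dz": 0,"rx": 0,"ry": 0,"rz": 0,"gripper": 1},{"dx": 0,"dy": 0,"dz": 0,"rx": 0,"ry": 0,"rz": 0,"gripper": 1},{"dx": 0,"dy": 0,"dz": 0,"rx": 0,"ry": 0,"rz": 0,"gripper": 1},{"dx": 0,"dy": 0,"dz": 0,"rx": 0,"ry": 0,"rz": 0,"gripper": 1},{"dx": 0,"dy": 0,"dz": 0,"rx": 0,"ry": 0,"rz": 0,"gripper": 1}])

```text
t: 3.53
eef_pos: [0.5165, -0.307, 0.0798]
ee_rot: [3.142, -0.0, -2.329]
force: [0.0, 0.2, 0.7]
width: 0.0139
gripper_force: 35.0
```

>>> jog_arm(targets=[{"dx": 0,"dy": 0,"dz": -10,"rx": 0,"ry": 0,"rz": 0,"gripper": 1},{"dx": 0,"dy": 0,"dz": -30,"rx": 0,"ry": 0,"rz": 0,"gripper": 1},{"dx": 0,"dy": 0,"dz": -50,"rx": 0,"ry": 0,"rz": 0,"gripper": 1},{"dx": 0,"dy": 0,"dz": -70,"rx": 0,"ry": 0,"rz": 0,"gripper": 1},{"dx": 0,"dy": 0,"dz": -90,"rx": 0,"ry": 0,"rz": 0,"gripper": 1},{"dx": 0,"dy": 0,"dz": -110,"rx": 0,"ry": 0,"rz": 0,"gripper": 1},{"dx": 0,"dy": 0,"dz": -120,"rx": 0,"ry": 0,"rz": 0,"gripper": 1},{"dx": 0,"dy": 0,"dz": -120,"rx": 0,"ry": 0,"rz": 0,"gripper": 1}])

```text
t: 4.2
eef_pos: [0.5177, -0.3074, 0.2029]
ee_rot: [-3.137, 0.002, -2.328]
force: [0.2, 0.1, -1.5]
width: 0.0138
gripper_force: 35.0
```

```bash
python3 - <<'E'
from h import *
go(.549,.1837,.2,0.8)
E
```

```text
t 4.2 q [-0.21  0.27 -0.22  0.   -1.07 -0.55] pos [ 0.5177 -0.3074  0.2029] rpy deg [-1.7975e+02  1.2000e-01 -1.3341e+02] F [ 0.2  0.1 -1.5] w 0.0138
d mm [-378.3  314.8    2.3] rot [-0.005 -0.004 -2.342]
```

>>> jog_arm(targets=[{"dx": -30,"dy": 25,"dz": 0,"rx": 0,"ry": 0,"rz": -0.12,"gripper": 1},{"dx": -60,"dy": 50,"dz": 0,"rx": 0,"ry": 0,"rz": -0.24,"gripper": 1},{"dx": -90,"dy": 75,"dz": 0,"rx": 0,"ry": 0,"rz": -0.36,"gripper": 1},{"dx": -120,"dy": 100,"dz": 0,"rx": 0,"ry": 0,"rz": -0.48,"gripper": 1},{"dx": -150,"dy": 125,"dz": 0,"rx": 0,"ry": 0,"rz": -0.6,"gripper": 1},{"dx": -180,"dy": 150,"dz": 0,"rx": 0,"ry": 0,"rz": -0.72,"gripper": 1},{"dx": -210,"dy": 175,"dz": 0,"rx": 0,"ry": 0,"rz": -0.84,"gripper": 1},{"dx": -240,"dy": 200,"dz": 0,"rx": 0,"ry": 0,"rz": -0.96,"gripper": 1}])

```text
t: 4.87
eef_pos: [0.5353, 0.0066, 0.1988]
ee_rot: [3.14, 0.0, -1.363]
force: [1.5, -0.8, -1.3]
width: 0.0139
gripper_force: 35.0
```

>>> jog_arm(targets=[{"dx": 0,"dy": 0,"dz": 0,"rx": 0,"ry": 0,"rz": -0.12,"gripper": 1},{"dx": 0,"dy": 0,"dz": 0,"rx": 0,"ry": 0,"rz": -0.24,"gripper": 1},{"dx": 0,"dy": 0,"dz": 0,"rx": 0,"ry": 0,"rz": -0.36,"gripper": 1},{"dx": 0,"dy": 0,"dz": 0,"rx": 0,"ry": 0,"rz": -0.48,"gripper": 1},{"dx": 0,"dy": 0,"dz": 0,"rx": 0,"ry": 0,"rz": -0.6,"gripper": 1},{"dx": 0,"dy": 0,"dz": 0,"rx": 0,"ry": 0,"rz": -0.72,"gripper": 1},{"dx": 0,"dy": 0,"dz": 0,"rx": 0,"ry": 0,"rz": -0.72,"gripper": 1},{"dx": 0,"dy": 0,"dz": 0,"rx": 0,"ry": 0,"rz": -0.72,"gripper": 1}])

```text
t: 5.53
eef_pos: [0.5357, 0.0047, 0.1989]
ee_rot: [3.14, 0.001, -0.653]
force: [0.1, 0.9, -0.6]
width: 0.0137
gripper_force: 35.0
```

```bash
python3 - <<'E'
from h import *
go(.549,.1837,.2,0.8)
E
```

```text
t 5.53 q [ 0.37  0.17 -0.36 -0.   -1.04  0.54] pos [0.5357 0.0047 0.1989] rpy deg [ 1.7993e+02  6.0000e-02 -3.7400e+01] F [ 0.1  0.9 -0.6] w 0.0137
d mm [ -98.2 -150.3   -1.2] rot [ 0.001  0.001 -0.667]
```

>>> jog_arm(targets=[{"dx": -17,"dy": -25,"dz": 0,"rx": 0,"ry": 0,"rz": -0.12,"gripper": 1},{"dx": -34,"dy": -50,"dz": 0,"rx": 0,"ry": 0,"rz": -0.24,"gripper": 1},{"dx": -51,"dy": -75,"dz": 0,"rx": 0,"ry": 0,"rz": -0.36,"gripper": 1},{"dx": -68,"dy": -100,"dz": 0,"rx": 0,"ry": 0,"rz": -0.48,"gripper": 1},{"dx": -85,"dy": -125,"dz": 0,"rx": 0,"ry": 0,"rz": -0.6,"gripper": 1},{"dx": -98,"dy": -150,"dz": 0,"rx": 0,"ry": 0,"rz": -0.667,"gripper": 1},{"dx": -98,"dy": -150,"dz": 0,"rx": 0,"ry": 0,"rz": -0.667,"gripper": 1},{"dx": -98,"dy": -150,"dz": 0,"rx": 0,"ry": 0,"rz": -0.667,"gripper": 1}])

```text
t: 6.2
eef_pos: [0.5486, 0.1848, 0.199]
ee_rot: [3.141, 0.001, 0.016]
force: [0.1, -1.7, -1.0]
width: 0.0139
gripper_force: 35.0
```

```bash
python3 - <<'E'
from h import *
go(.549,.1837,.14,0.8)
f=grab("wrist","w3"); g=grab("scene","s3")
cv2.imwrite("pics/m3.png",np.vstack([f["frame"],cv2.resize(g["frame"][100:300,330:530],(640,640))[:400]])[...,::-1][:, :][::1]) 
P=pts(f); h=(abs(P[...,2]-.075)<.004); q=P[h]; print("house",h.sum(),np.median(q[:,2]),cv2.minAreaRect(q[:,:2].astype(np.float32)))
s=arm.get_state()["eef_pos"]
for F in (f,g):
    P=pts(F); r=np.hypot(P[...,0]-s[0],P[...,1]-s[1])<.05
    for n,lo,hi in(("lugtop",.150,.160),("lugs",.144,.160)):
        q=P[r&(P[...,2]>lo)&(P[...,2]<hi)]
        if len(q)>5: print(n,len(q),q.mean(0).round(4),cv2.minAreaRect(q[:,:2].astype(np.float32)))
E
```

```text
t 6.2 q [ 0.66  0.24 -0.27 -0.   -1.06  0.92] pos [0.5486 0.1848 0.199 ] rpy deg [1.7996e+02 7.0000e-02 9.3000e-01] F [ 0.1 -1.7 -1. ] w 0.0139
d mm [ 0.5  1.  59. ] rot [0.001 0.001 0.002]
house 25814 0.07443246674864226 ((0.5666780471801758, 0.18581295013427734), (0.12900163233280182, 0.150801420211792), 0.6750582456588745)
lugtop 2040 [0.5661 0.185  0.1562] ((0.5667313933372498, 0.18463538587093353), (0.039278022944927216, 0.036520373076200485), 89.5978775024414)
lugs 2131 [0.5662 0.185  0.1558] ((0.5667313933372498, 0.18463538587093353), (0.039278022944927216, 0.036520373076200485), 89.5978775024414)
lugtop 269 [0.5608 0.1795 0.156 ] ((0.5519453287124634, 0.18260882794857025), (0.03961686044931412, 0.06476753205060959), 68.01995849609375)
lugs 304 [0.5609 0.1792 0.1551] ((0.5512532591819763, 0.18288816511631012), (0.03961686044931412, 0.06626021862030029), 68.01995849609375)
```

View pics/w3.png

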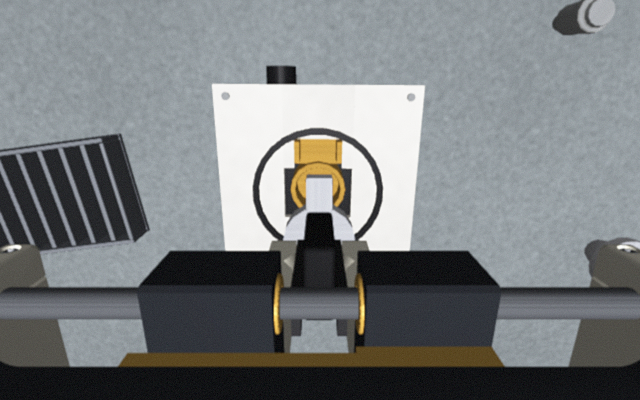

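View pics/s3.png

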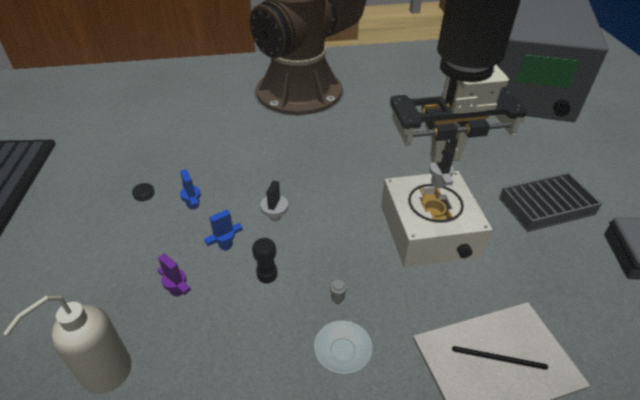

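The insert hangs upright above the opening. In the wrist view the lug is at (318,180) and the cup at (318,185), lined up with the slot and with millimetres of play. Lowering it in.

>>> jog_arm(targets=[{"dx": 1,"dy": 0,"dz": 10,"rx": 0,"ry": 0,"rz": 0,"gripper": 1},{"dx": 1,"dy": 0,"dz": 20,"rx": 0,"ry": 0,"rz": 0,"gripper": 1},{"dx": 1,"dy": 0,"dz": 30,"rx": 0,"ry": 0,"rz": 0,"gripper": 1},{"dx": 1,"dy": 0,"dz": 40,"rx": 0,"ry": 0,"rz": 0,"gripper": 1},{"dx": 1,"dy": 0,"dz": 50,"rx": 0,"ry": 0,"rz": 0,"gripper": 1},{"dx": 1,"dy": 0,"dz": 60,"rx": 0,"ry": 0,"rz": 0,"gripper": 1},{"dx": 1,"dy": 0,"dz": 68,"rx": 0,"ry": 0,"rz": 0,"gripper": 1},{"dx": 1,"dy": 0,"dz": 76,"rx": 0,"ry": 0,"rz": 0,"gripper": 1}])

```text
t: 6.97
eef_pos: [0.5497, 0.1834, 0.1227]
ee_rot: [3.141, 0.0, 0.018]
force: [0.1, -0.9, 2.4]
width: 0.0138
gripper_force: 35.0
```

>>> jog_arm(targets=[{"dx": 0,"dy": 0,"dz": 1,"rx": 0,"ry": 0,"rz": 0,"gripper": 1},{"dx": 0,"dy": 0,"dz": 3,"rx": 0,"ry": 0,"rz": 0,"gripper": 1},{"dx": 0,"dy": 0,"dz": 5,"rx": 0,"ry": 0,"rz": 0,"gripper": 1},{"dx": 0,"dy": 0,"dz": 7,"rx": 0,"ry": 0,"rz": 0,"gripper": 1},{"dx": 0,"dy": 0,"dz": 9,"rx": 0,"ry": 0,"rz": 0,"gripper": 1},{"dx": 0,"dy": 0,"dz": 11,"rx": 0,"ry": 0,"rz": 0,"gripper": 1},{"dx": 0,"dy": 0,"dz": 12,"rx": 0,"ry": 0,"rz": 0,"gripper": 1},{"dx": 0,"dy": 0,"dz": 12,"rx": 0,"ry": 0,"rz": 0,"gripper": 1}])

```text
t: 7.63
eef_pos: [0.5499, 0.1835, 0.112]
ee_rot: [-3.142, -0.0, 0.018]
force: [-1.9, -0.2, 5.1]
width: 0.0139
gripper_force: 35.0
```

```bash
python3 - <<'E'
from h import *
go(.5498,.185,.105,0.8)
E
```

```text
t 7.63 q [ 0.66  0.33 -0.38  0.   -0.87  0.93] pos [0.5499 0.1835 0.112 ] rpy deg [-1.80e+02 -1.00e-02  1.05e+00] F [-1.9 -0.2  5.1] w 0.0139
d mm [-0.1 -1.5  7. ] rot [-0.    -0.     0.004]
```

>>> jog_arm(targets=[{"dx": 0,"dy": -1,"dz": 2,"rx": 0,"ry": 0,"rz": 0,"gripper": 1},{"dx": 0,"dy": -1,"dz": 4,"rx": 0,"ry": 0,"rz": 0,"gripper": 1},{"dx": 0,"dy": -1,"dz": 6,"rx": 0,"ry": 0,"rz": 0,"gripper": 1},{"dx": 0,"dy": -1,"dz": 7,"rx": 0,"ry": 0,"rz": 0,"gripper": 1},{"dx": 0,"dy": -1,"dz": 8,"rx": 0,"ry": 0,"rz": 0,"gripper": 1},{"dx": 0,"dy": -1,"dz": 8,"rx": 0,"ry": 0,"rz": 0,"gripper": 1},{"dx": 0,"dy": -1,"dz": 8,"rx": 0,"ry": 0,"rz": 0,"gripper": 1},{"dx": 0,"dy": -1,"dz": 8,"rx": 0,"ry": 0,"rz": 0,"gripper": 1}])

```text
t: 8.3
eef_pos: [0.5528, 0.1848, 0.1086]
ee_rot: [-3.141, -0.007, 0.02]
force: [-5.4, -6.6, 33.0]
width: 0.0141
gripper_force: 35.1
```

The force rose after about 14 mm of cup travel (0.1227 to 0.1086), so this looks like the bottom. I'll ease off a little and check by camera.

>>> jog_arm(targets=[{"dx": 0,"dy": 0,"dz": -1,"rx": 0,"ry": 0,"rz": 0,"gripper": 1},{"dx": 0,"dy": 0,"dz": -2,"rx": 0,"ry": 0,"rz": 0,"gripper": 1},{"dx": 0,"dy": 0,"dz": -3,"rx": 0,"ry": 0,"rz": 0,"gripper": 1},{"dx": 0,"dy": 0,"dz": -3,"rx": 0,"ry": 0,"rz": 0,"gripper": 1},{"dx": 0,"dy": 0,"dz": -3,"rx": 0,"ry": 0,"rz": 0,"gripper": 1},{"dx": 0,"dy": 0,"dz": -3,"rx": 0,"ry": 0,"rz": 0,"gripper": 1},{"dx": 0,"dy": 0,"dz": -3,"rx": 0,"ry": 0,"rz": 0,"gripper": 1},{"dx": 0,"dy": 0,"dz": -3,"rx": 0,"ry": 0,"rz": 0,"gripper": 1}])

```text
t: 8.97
eef_pos: [0.5522, 0.185, 0.109]
ee_rot: [-3.14, -0.005, 0.019]
force: [0.6, -2.8, 12.2]
width: 0.0138
gripper_force: 35.0
```

```bash
python3 - <<'E'
from h import *
go(.5498,.185,.105,0.8)
f=grab("wrist","w4"); g=grab("scene","s4")
cv2.imwrite("pics/m4.png",np.vstack([f["frame"][50:300,160:480],cv2.resize(g["frame"][130:240,370:510],(320,250),interpolation=cv2.INTER_CUBIC)])[...,::-1])
for F in (f,g):
    P=pts(F); s=arm.get_state()["eef_pos"]
    r=(np.hypot(P[...,0]-s[0],P[...,1]-s[1])<.038)&(abs(P[...,1]-s[1])<.018); q=P[r][:,2]; h,b=np.histogram(q,np.arange(.03,.1,.003)); print([(round(x,3),int(n)) for x,n in zip(b,h) if n])
E
```

```text
t 8.97 q [ 0.66  0.33 -0.38  0.   -0.85  0.93] pos [0.5522 0.185  0.109 ] rpy deg [-179.94   -0.28    1.11] F [ 0.6 -2.8 12.2] w 0.0138
d mm [-2.4 -0.1  4. ] rot [-0.001 -0.005  0.005]
[(np.float64(0.03), 12), (np.float64(0.033), 15), (np.float64(0.036), 23), (np.float64(0.039), 25), (np.float64(0.042), 572), (np.float64(0.045), 168), (np.float64(0.048), 282), (np.float64(0.051), 49), (np.float64(0.054), 17), (np.float64(0.057), 87), (np.float64(0.06), 338), (np.float64(0.063), 325), (np.float64(0.066), 1478), (np.float64(0.069), 65), (np.float64(0.072), 106), (np.float64(0.075), 55), (np.float64(0.078), 58), (np.float64(0.081), 58), (np.float64(0.084), 61), (np.float64(0.087), 103), (np.float64(0.09), 171), (np.float64(0.093), 187), (np.float64(0.096), 206)]
[(np.float64(0.042), 2), (np.float64(0.045), 4), (np.float64(0.048), 3), (np.float64(0.051), 1), (np.float64(0.054), 4), (np.float64(0.057), 8), (np.float64(0.06), 16), (np.float64(0.063), 28), (np.float64(0.066), 128), (np.float64(0.069), 25), (np.float64(0.072), 23), (np.float64(0.075), 13), (np.float64(0.078), 16), (np.float64(0.081), 9), (np.float64(0.084), 13), (np.float64(0.087), 8), (np.float64(0.09), 21), (np.float64(0.093), 25), (np.float64(0.096), 22)]
```

View pics/m4.png

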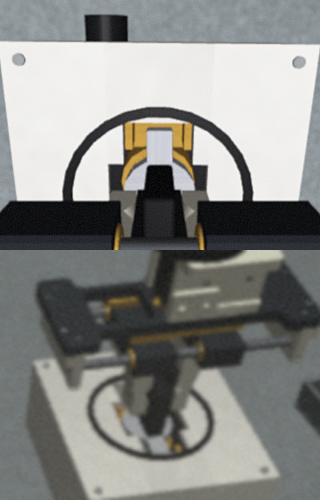

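The lug lies between the brass dogs: in the upper crop the lug is at (160,145) and the dogs at x of about 128 and 187. The fingers are clear of the house. The lug height needs checking against the 63 mm expected when home.

```bash
python3 - <<'E'
from h import *
for t,zl,tcp in(("w3",.156,(.5486,.1848)),("w4",.067,(.5522,.185)),("s4",.067,(.5522,.185))):
    f=dict(np.load(t+".npz")); P=pts(f); hsv=cv2.cvtColor(f["frame"],cv2.COLOR_RGB2HSV)
    r=(abs(P[...,2]-zl)<.006)&(hsv[...,1]<70)&(P[...,0]>tcp[0]+.019)&(P[...,0]<tcp[0]+.05)&(abs(P[...,1]-tcp[1])<.012)
    q=P[r]; 
    if t=="w4":
        x=q[:,0]; print("xbins",[(round(a,3),int(((x>=a)&(x<a+.004)).sum()),np.median(q[(x>=a)&(x<a+.004),2]).round(4)) for a in np.arange(.568,.604,.004) if ((x>=a)&(x<a+.004)).sum()>3])
    A=np.c_[q[:,0]-tcp[0],q[:,1]-tcp[1],np.ones(len(q))]; print(t,len(q),"slope,z0",np.linalg.lstsq(A,q[:,2],rcond=None)[0].round(4),"med",np.median(q,0).round(4),"min/max",q.min(0).round(4),q.max(0).round(4))
    h=(abs(P[...,2]-.075)<.003)&(hsv[...,2]>150)&(hsv[...,1]<40)&(P[...,0]>.60)&(P[...,0]<.63); print("  house",h.sum(),np.median(P[h],0).round(4))
    b=(hsv[...,0]>10)&(hsv[...,0]<30)&(hsv[...,1]>120)&(abs(P[...,0]-.58)<.025)&(abs(P[...,1]-.185)<.025); q=P[b]
    if len(q): 
        hh,e=np.histogram(q[:,2],np.arange(.02,.08,.004)); print("  brass",hh, "y",np.percentile(q[:,1],[2,98]).round(4),"x",np.percentile(q[:,0],[2,98]).round(4))
E
```

```text
w3 855 slope,z0 [-0.0796 -0.0089  0.1584] med [0.5769 0.185  0.1564] min/max [0.5676 0.1783 0.1501] [0.585  0.1919 0.1584]
  house 8912 [0.6154 0.1866 0.0744]
  brass [  0   0   0   1   1 168  41  16  19 822 188 200  36 122] y [0.1614 0.2081] x [0.5591 0.5884]
xbins [(np.float64(0.568), 30, np.float64(0.0667)), (np.float64(0.572), 185, np.float64(0.0667)), (np.float64(0.576), 189, np.float64(0.0665)), (np.float64(0.58), 193, np.float64(0.0664)), (np.float64(0.584), 198, np.float64(0.066))]
w4 799 slope,z0 [-0.0593 -0.0012  0.068 ] med [0.5799 0.1853 0.0665] min/max [0.5712 0.1782 0.0612] [0.6021 0.1961 0.073 ]
  house 19734 [0.6156 0.1866 0.0744]
  brass [  2   9  38  27  35 231 468 390  22  47 391   0   0   0] y [0.1613 0.2081] x [0.56   0.5876]
s4 51 slope,z0 [0.0756 0.0351 0.0648] med [0.5777 0.1849 0.067 ] min/max [0.5714 0.1775 0.061 ] [0.5863 0.1932 0.07  ]
  house 1065 [0.615  0.1869 0.075 ]
  brass [0 0 0 0 0 0 0 2 1 0 5 1 0 0] y [0.1623 0.2052] x [0.5579 0.5771]
```

```bash
python3 - <<'E'
from h import *
for t in("w3","w4"):
    f=dict(np.load(t+".npz")); P=pts(f); hsv=cv2.cvtColor(f["frame"],cv2.COLOR_RGB2HSV)
    b=(hsv[...,0]>10)&(hsv[...,0]<30)&(hsv[...,1]>120)&(abs(P[...,0]-.58)<.035)&(abs(P[...,1]-.185)<.03)
    hh,e=np.histogram(P[b][:,2],np.arange(.02,.08,.001)); print(t,[(int(round(a*1e3)),int(n)) for a,n in zip(e,hh) if n>8])
    for v in range(100,240,8):
        print(v,[(u,*(P[v,u]*1e3).round().astype(int).tolist()) for u in (292,304,318,334,344) if b[v,u]])
cv2.imwrite("pics/z4.png",np.hstack([cv2.resize(cv2.imread(f"pics/{t}.png")[110:260,250:390],(400,428),interpolation=cv2.INTER_CUBIC) for t in("w3","w4")]))
E
```

```text
w3 [(41, 12), (42, 88), (43, 183), (44, 55), (45, 9), (51, 9), (55, 11), (56, 32), (57, 243), (58, 422), (59, 135), (60, 22), (61, 19), (62, 35), (63, 163), (64, 215), (65, 52), (68, 9), (70, 11), (71, 9), (74, 19), (75, 95), (76, 70)]
100 []
108 []
116 []
124 []
132 []
140 [(304, 589, 197, 58), (318, 589, 186, 58), (334, 589, 173, 57)]
148 [(304, 583, 197, 58), (318, 583, 186, 58), (334, 584, 173, 61)]
156 [(304, 577, 197, 59), (318, 577, 185, 59), (334, 577, 173, 58)]
164 [(304, 570, 197, 58), (318, 571, 185, 64), (334, 568, 172, 49)]
172 [(304, 560, 197, 42), (318, 560, 185, 44), (334, 565, 173, 64)]
180 [(292, 558, 206, 64), (304, 553, 197, 44), (334, 553, 171, 42)]
188 [(292, 551, 206, 64), (304, 546, 197, 44), (334, 546, 171, 43), (344, 552, 164, 64)]
196 []
204 []
212 []
220 []
228 []
236 []
w4 [(28, 13), (29, 16), (30, 10), (35, 10), (37, 13), (38, 10), (40, 11), (41, 11), (42, 23), (43, 186), (44, 303), (45, 115), (46, 23), (47, 27), (48, 33), (49, 148), (50, 210), (51, 46), (52, 10), (57, 18), (59, 17), (60, 42), (61, 198), (62, 131), (63, 20)]
100 []
108 []
116 []
124 []
132 []
140 []
148 []
156 []
164 []
172 []
180 [(292, 585, 200, 60), (304, 581, 194, 44), (334, 581, 176, 44), (344, 586, 172, 61)]
188 [(292, 581, 200, 61), (304, 576, 194, 45), (334, 576, 176, 43), (344, 581, 172, 62)]
196 [(292, 576, 200, 62), (304, 571, 194, 44), (334, 571, 176, 43), (344, 577, 172, 62)]
204 [(292, 567, 201, 47), (304, 568, 194, 51), (334, 568, 176, 50), (344, 567, 170, 45)]
212 [(292, 563, 201, 51), (344, 563, 170, 50)]
220 []
228 []
236 []
```

View pics/z4.png

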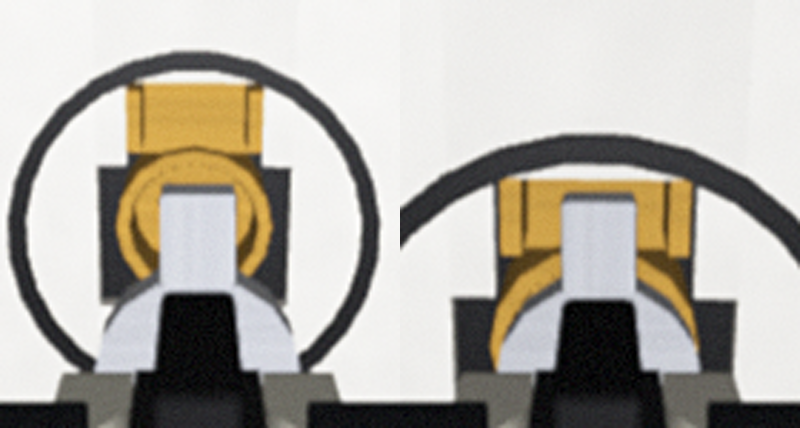

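Between the two views the cup dropped 14 mm (arms 58 to 44, rim 64 to 50), so the insert is fully home. The lug is under the plate level and between the dogs. Turning clockwise under a light press.

>>> jog_arm(targets=[{"dx": 0,"dy": 0,"dz": 1,"rx": 0,"ry": 0,"rz": 0.04,"gripper": 1},{"dx": 0,"dy": 0,"dz": 1,"rx": 0,"ry": 0,"rz": 0.1,"gripper": 1},{"dx": 0,"dy": 0,"dz": 1,"rx": 0,"ry": 0,"rz": 0.16,"gripper": 1},{"dx": 0,"dy": 0,"dz": 1,"rx": 0,"ry": 0,"rz": 0.22,"gripper": 1},{"dx": 0,"dy": 0,"dz": 1,"rx": 0,"ry": 0,"rz": 0.28,"gripper": 1},{"dx": 0,"dy": 0,"dz": 1,"rx": 0,"ry": 0,"rz": 0.34,"gripper": 1},{"dx": 0,"dy": 0,"dz": 1,"rx": 0,"ry": 0,"rz": 0.4,"gripper": 1},{"dx": 0,"dy": 0,"dz": 1,"rx": 0,"ry": 0,"rz": 0.4,"gripper": 1}])

```text
t: 9.73
eef_pos: [0.5529, 0.1857, 0.1089]
ee_rot: [-3.137, -0.005, -0.384]
force: [0.6, -2.6, 16.7]
width: 0.0134
gripper_force: 35.0
```

```bash
python3 - <<'E'
from h import *
go(.5498,.185,.105,0.8); s=arm.get_state(); print("moment",s["moment"].round(2))
f=dict(np.load("top0.npz")); P=pts(f); b=(f["frame"][...,0]>1.4*f["frame"][...,2])&(np.hypot(P[...,0]-.549,P[...,1]-.184)<.045); hh,e=np.histogram(P[b][:,2],np.arange(.02,.08,.001)); print([(int(round(a*1e3)),int(n)) for a,n in zip(e,hh) if n>3])
E
```

```text
t 9.73 q [ 0.66  0.33 -0.38  0.   -0.85  0.52] pos [0.5529 0.1857 0.1089] rpy deg [-179.73   -0.3   -22.  ] F [ 0.6 -2.6 16.7] w 0.0134
d mm [-2.6  1.8  3.9] rot [-0.004 -0.006 -0.398]
moment [-1.14 -0.05  0.01]
[(40, 5), (41, 16), (42, 42), (43, 57), (44, 57), (45, 31), (46, 17), (47, 8), (48, 6), (50, 4), (51, 5), (53, 6), (54, 9), (55, 7), (56, 22), (57, 62), (58, 92), (59, 70), (60, 46), (61, 26), (62, 25), (63, 46), (64, 35), (65, 42), (66, 24), (67, 7), (68, 5), (69, 5), (71, 4), (72, 6), (73, 7), (74, 15), (75, 20), (76, 15), (77, 12), (78, 7)]
```

It turns freely with no reaction moment. Continuing.

>>> jog_arm(targets=[{"dx": 0,"dy": 0,"dz": 0,"rx": 0,"ry": 0,"rz": 0.1,"gripper": 1},{"dx": 0,"dy": 0,"dz": 0,"rx": 0,"ry": 0,"rz": 0.2,"gripper": 1},{"dx": 0,"dy": 0,"dz": 0,"rx": 0,"ry": 0,"rz": 0.3,"gripper": 1},{"dx": 0,"dy": 0,"dz": 0,"rx": 0,"ry": 0,"rz": 0.4,"gripper": 1},{"dx": 0,"dy": 0,"dz": 0,"rx": 0,"ry": 0,"rz": 0.5,"gripper": 1},{"dx": 0,"dy": 0,"dz": 0,"rx": 0,"ry": 0,"rz": 0.6,"gripper": 1},{"dx": 0,"dy": 0,"dz": 0,"rx": 0,"ry": 0,"rz": 0.7,"gripper": 1},{"dx": 0,"dy": 0,"dz": 0,"rx": 0,"ry": 0,"rz": 0.76,"gripper": 1}])

```text
t: 10.4
eef_pos: [0.5522, 0.1845, 0.1088]
ee_rot: [-3.137, -0.002, -1.146]
force: [-2.8, -5.0, 20.0]
width: 0.0136
gripper_force: 35.0
```

>>> jog_arm(targets=[{"dx": 0,"dy": 0,"dz": 0,"rx": 0,"ry": 0,"rz": 0,"gripper": 1},{"dx": 0,"dy": 0,"dz": 0,"rx": 0,"ry": 0,"rz": 0,"gripper": 1},{"dx": 0,"dy": 0,"dz": 0,"rx": 0,"ry": 0,"rz": 0,"gripper": 1},{"dx": 0,"dy": 0,"dz": 0,"rx": 0,"ry": 0,"rz": 0,"gripper": 1},{"dx": 0,"dy": 0,"dz": 0,"rx": 0,"ry": 0,"rz": 0,"gripper": 1},{"dx": 0,"dy": 0,"dz": 0,"rx": 0,"ry": 0,"rz": 0,"gripper": 1},{"dx": 0,"dy": 0,"dz": 0,"rx": 0,"ry": 0,"rz": 0,"gripper": 1},{"dx": 0,"dy": 0,"dz": 0,"rx": 0,"ry": 0,"rz": 0,"gripper": 1}])

```text
t: 11.07
eef_pos: [0.5521, 0.1846, 0.1089]
ee_rot: [-3.137, -0.002, -1.14]
force: [-1.0, -5.5, 19.5]
width: 0.0138
gripper_force: 35.0
```

```bash
python3 - <<'E'
from h import *
go(.5498,.185,.112,0.8-65); s=arm.get_state(); print("moment",s["moment"].round(2))
f=grab("wrist","w5"); cv2.imwrite("pics/c5.png",cv2.resize(f["frame"][80:300,180:460],(700,550))[...,::-1])
E
```

```text
t 11.07 q [ 0.66  0.33 -0.38  0.   -0.85 -0.23] pos [0.5521 0.1846 0.1089] rpy deg [-1.7973e+02 -9.0000e-02 -6.5340e+01] F [-1.  -5.5 19.5] w 0.0138
d mm [-1.4  1.9 -3.2] rot [-0.005 -0.002 -0.02 ]
moment [-2.52  0.52 -0.02]
```

View pics/c5.png

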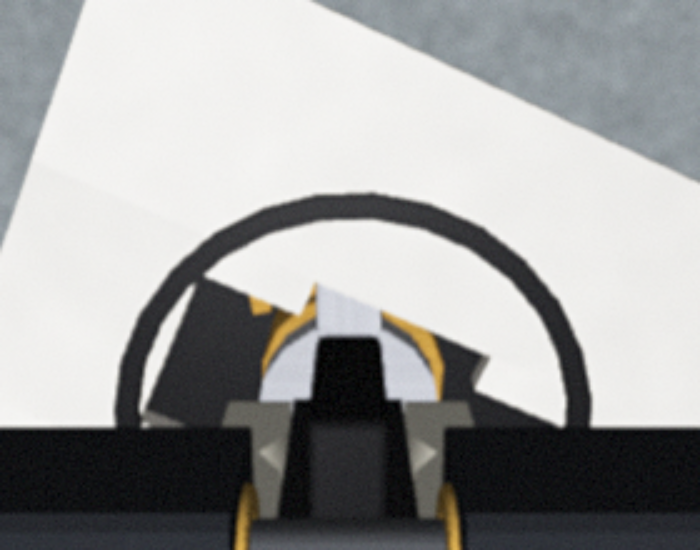

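The lug at (345,300) is now under the top plate, the slot edge is turned about 65° relative to the bar, and the cup has followed. Next, ease up on the spring.

>>> jog_arm(targets=[{"dx": 0,"dy": 0,"dz": -1,"rx": 0,"ry": 0,"rz": 0,"gripper": 1},{"dx": 0,"dy": 0,"dz": -2,"rx": 0,"ry": 0,"rz": 0,"gripper": 1},{"dx": 0,"dy": 0,"dz": -3,"rx": 0,"ry": 0,"rz": 0,"gripper": 1},{"dx": 0,"dy": 0,"dz": -4,"rx": 0,"ry": 0,"rz": 0,"gripper": 1},{"dx": 0,"dy": 0,"dz": -4,"rx": 0,"ry": 0,"rz": 0,"gripper": 1},{"dx": 0,"dy": 0,"dz": -4,"rx": 0,"ry": 0,"rz": 0,"gripper": 1},{"dx": 0,"dy": 0,"dz": -4,"rx": 0,"ry": 0,"rz": 0,"gripper": 1},{"dx": 0,"dy": 0,"dz": -4,"rx": 0,"ry": 0,"rz": 0,"gripper": 1}])

```text
t: 11.78
eef_pos: [0.551, 0.1852, 0.1098]
ee_rot: [-3.139, 0.0, -1.142]
force: [5.1, -0.3, -4.1]
width: 0.0138
gripper_force: 35.0
```

The tool now pulls up against the plate at insert origin ≈ 0.030, matching the locked depth of 44 mm below top. Relax by half a millimetre and release.

>>> jog_arm(targets=[{"dx": 0,"dy": 0,"dz": 0.5,"rx": 0,"ry": 0,"rz": 0,"gripper": 1},{"dx": 0,"dy": 0,"dz": 0.5,"rx": 0,"ry": 0,"rz": 0,"gripper": 1},{"dx": 0,"dy": 0,"dz": 0.5,"rx": 0,"ry": 0,"rz": 0,"gripper": 0.7},{"dx": 0,"dy": 0,"dz": 0.5,"rx": 0,"ry": 0,"rz": 0,"gripper": 0.6},{"dx": 0,"dy": 0,"dz": 0.5,"rx": 0,"ry": 0,"rz": 0,"gripper": 0.5},{"dx": 0,"dy": 0,"dz": 0.5,"rx": 0,"ry": 0,"rz": 0,"gripper": 0.5},{"dx": 0,"dy": 0,"dz": 0.5,"rx": 0,"ry": 0,"rz": 0,"gripper": 0.5},{"dx": 0,"dy": 0,"dz": 0.5,"rx": 0,"ry": 0,"rz": 0,"gripper": 0.5}])

```text
t: 12.45
eef_pos: [0.5495, 0.1845, 0.1091]
ee_rot: [3.141, 0.0, -1.142]
force: [0.6, -0.6, 0.5]
width: 0.043
gripper_force: 0.0
```

>>> jog_arm(targets=[{"dx": 0,"dy": 0,"dz": -5,"rx": 0,"ry": 0,"rz": 0,"gripper": 0.5},{"dx": 0,"dy": 0,"dz": -15,"rx": 0,"ry": 0,"rz": 0,"gripper": 0.5},{"dx": 0,"dy": 0,"dz": -30,"rx": 0,"ry": 0,"rz": 0,"gripper": 0.5},{"dx": 0,"dy": 0,"dz": -50,"rx": 0,"ry": 0,"rz": 0,"gripper": 0.5},{"dx": 0,"dy": 0,"dz": -70,"rx": 0,"ry": 0,"rz": 0,"gripper": 0.5},{"dx": 0,"dy": 0,"dz": -90,"rx": 0,"ry": 0,"rz": 0,"gripper": 0.5},{"dx": 0,"dy": 0,"dz": -110,"rx": 0,"ry": 0,"rz": 0,"gripper": 0.5},{"dx": 0,"dy": 0,"dz": -120,"rx": 0,"ry": 0,"rz": 0,"gripper": 0.5}])

```text
t: 13.12
eef_pos: [0.5508, 0.1849, 0.2332]
ee_rot: [-3.137, 0.0, -1.141]
force: [0.0, -0.2, 0.1]
width: 0.0437
gripper_force: 0.0
```

>>> jog_arm(targets=[{"dx": -40,"dy": 0,"dz": 0,"rx": 0,"ry": 0,"rz": 0,"gripper": 0.5},{"dx": -75,"dy": 0,"dz": 0,"rx": 0,"ry": 0,"rz": 0,"gripper": 0.5},{"dx": -100,"dy": 0,"dz": 0,"rx": 0,"ry": 0,"rz": 0,"gripper": 0.5},{"dx": -120,"dy": 0,"dz": 0,"rx": 0,"ry": 0,"rz": 0,"gripper": 0.5},{"dx": -120,"dy": 0,"dz": 0,"rx": 0,"ry": 0,"rz": 0,"gripper": 0.5},{"dx": -120,"dy": 0,"dz": 0,"rx": 0,"ry": 0,"rz": 0,"gripper": 0.5},{"dx": -120,"dy": 0,"dz": 0,"rx": 0,"ry": 0,"rz": 0,"gripper": 0.5},{"dx": -120,"dy": 0,"dz": 0,"rx": 0,"ry": 0,"rz": 0,"gripper": 0.5}])

```text
t: 13.78
eef_pos: [0.5, 0.2931, 0.2294]
ee_rot: [3.141, -0.0, -1.142]
force: [-0.5, -0.9, -0.0]
width: 0.044
gripper_force: 0.0
```

```bash
python3 - <<'E'
from h import *
go(.5498,.185,.112,0.8-65)
w=grab("wrist","w6"); s=grab("scene","s6")
cv2.imwrite("pics/c6.png",np.vstack([cv2.resize(x,(480,300),interpolation=cv2.INTER_CUBIC) for x in (w["frame"],s["frame"][120:270,370:510])])[...,::-1])
for f in (w,s):
    P=pts(f); r=np.hypot(P[...,0]-.55,P[...,1]-.185)<.03
    q=P[r&(P[...,2]>.105)&(P[...,2]<.125)]; print("bar top",len(q),q.mean(0).round(4),cv2.minAreaRect(q[:,:2].astype(np.float32)))
    q=P[r&(P[...,2]>.06)&(P[...,2]<.073)]; print("flange",len(q),np.median(q,0).round(4))
E
```

```text
t 13.78 q [ 0.87  0.22 -0.23 -0.   -1.12 -0.44] pos [0.5    0.2931 0.2294] rpy deg [179.99  -0.   -65.46] F [-0.5 -0.9 -0. ] w 0.044
d mm [119.   -0.4 117.4] rot [ 0.    -0.    -0.022]
bar top 1238 [0.5504 0.187  0.1142] ((0.5501822233200073, 0.18711602687835693), (0.013848510570824146, 0.03381374850869179), 23.853069305419922)
flange 1405 [0.5446 0.1891 0.0684]
bar top 168 [0.553  0.1858 0.1128] ((0.5507975220680237, 0.18635909259319305), (0.015593784861266613, 0.03599992394447327), 24.536684036254883)
flange 215 [0.5599 0.1881 0.0687]
```

View pics/c6.png

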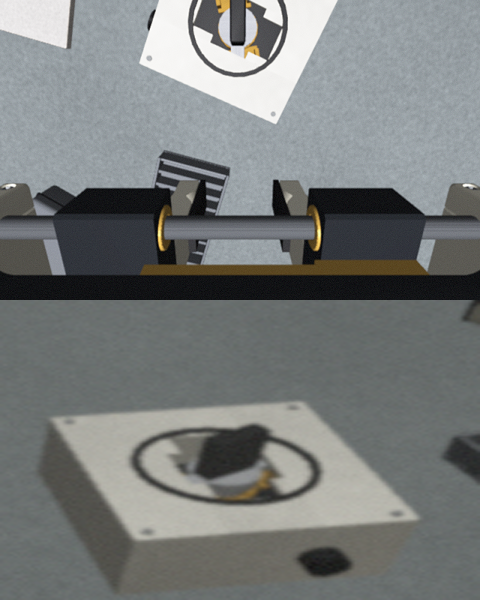

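The insert stands upright and centred, with the bar at yaw ≈ -65°, the flange at 0.0686 (44 mm locked depth) and the robot clear. Handing in.

```bash
python3 -c "
from station import arm
print(arm.job_done())"
```

```text
the job is handed in; nothing more can be done
None
```

The lamp insert is in the house, turned about 65° clockwise, upright at the 44 mm locked depth and released, and the job was handed in at about 14 s; one oddity is that it bottomed about 46 mm below the top, not 50, although the cup moved its full 14 mm.

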